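# Right the toppled bottle into its carrier and bolt the bar across

## Task

The blue-capped glass bottle has toppled over on the worktop: pick it up, turn it upright and set it gently, cap up, on the floor of the empty bay of the bottle carrier, without dropping it. Let go of it, then swing the carrier's slotted steel bar over on its pivot bolt and down across the front of the bay until its slot is fully home over the second bolt, so that the bottle is shut in, still upright. Leave the flask, the small bottle, the red tip box and the petri dish where they stand.

Things in the scene. Friction and masses are not known exactly. Their poses are not given: they have to be found in the camera images.
- bottle_mid (a point): Middle of the toppled clear glass bottle with blue screw cap (71 mm diameter, 138 mm tall, about 0.35 kg), half-way up its axis; z axis from base to cap, each end 69 mm off. Body 70 mm wide up to 19 mm above this point; above that neck and cap are a round 49 mm wide and 50 mm long: grasp there. Starts lying on the worktop (z = 0), free to roll, cap roughly away from the robot.
- bottle: The same bottle; origin at the centre of its base, z toward the cap.
- bay (a point): Centre of the bay's black rubber floor, 12 mm above the worktop. x points to the carrier's back, y to the pivot bolt's side, z up. Inner faces: side walls (tops 44 mm above the worktop) 46 mm either side, back wall (top 70 mm) 45 mm behind, shut bar 47 mm in front; the front is otherwise open. About 10 mm play all round the bottle.
- carrier: The fixed bottle carrier, open to the robot: grey base plate 125 x 176 mm, 10 mm thick; aluminium walls; two front posts 20 mm square, tops 86 mm above the worktop, centred 62 mm either side and 35 mm in front of the bay's centre. Origin on the worktop under bay, same axes.
- bar_pivot (a point): Point on the axis of the pivot bolt, mid-thickness of the bar: 50 mm in front of the bay's centre, 62 mm to its +y side, 65 mm above the worktop. The bolt lies along the carrier's x axis; the bar hinges on it. Axes as bay.
- slot_bolt (a point): The second bolt (8 mm shank, 15 mm head), same height, 124 mm from the pivot bolt to -y; the bar's slot, 10 mm wide and open to the shut bar's underside, must drop over it. Axes as bay.
- retaining_bar (a joint): Angle (rad) of the flat steel bar (22 mm wide, 7 mm thick, reaching 165 mm from its pivot) in the upright plane of the carrier's front: 0 = shut, level along -y, slot home over the second bolt (hard stop); pi/2 = upright; more = leaning outward to +y. Starts at 1.9 to 2.3 (stop 2.5). The pivot is stiff: the bar stays where it is left; 1 to 2 N at the grip moves it.
- bar_grip (a point): Middle of the free part of the red round grip pin (12 mm diameter, standing 40 mm out of the bar's front face toward the robot, along the carrier's -x), 150 mm from the pivot axis and 26 mm in front of the bar's middle plane. It can be pinched from above and carried along the arc, turning between the fingers.
- flask_mid (a point): Bystander, must stay: Erlenmeyer flask with a plug, 63 mm diameter, 137 mm tall; point half-way up.
- small_bottle_mid (a point): Bystander, must stay: small blue-capped bottle standing upright, 56 mm diameter, 104 mm tall; point half-way up.
- tip_box_mid (a point): Bystander, must stay: red tip box, 86 x 121 x 67 mm; point half-way up.
- petri_mid (a point): Bystander, must stay: petri dish, 92 mm diameter, 16 mm tall; point half-way up.
Mind the look-alikes: they are no part of the job. Leave any green look-alike of the bottle alone.

How it is judged:
By the outcome, as a careful person would: the job done as asked, in the order asked, and still so for the second after the job is handed in, with the robot touching nothing.
It also fails if it takes over 64 s, if anything falls off the work surface, if the arm or the gripper's body presses on something with over 40 N, if the wrist force passes 120 N, or if a joint passes its speed limit or range.

## Robot

A 7-joint arm with a two-finger parallel gripper is mounted at the origin on a cart in front of the work surface, level with it; the furniture and walls round the work are solid. World frame = base frame: x ahead of the robot, y to its left, z up, the work surface at z = 0. Lengths are in mm, angles in rad, forces in N, time in s.
With the tool pointing down it reaches from about 400 to 900 mm from the base axis. Payload 5.5 kg.
Tool frame: the origin (TCP) lies on the centre line of the jaws, within the pads' length; the fingertips stand 17 mm ahead of it and the grasp point (between the pads) lies 2 mm behind it; z points along the fingers, y is the line along which they close (so a half turn about z gives the same grasp; the last joint's range is limited). The gripper opens to 85 mm and grips with 20 to 120 N. Pads are 22 mm wide; open, the fingers measure 114 mm over their backs; the gripper's body (76 mm by 85 mm) begins 54 mm behind the grasp point. The pads swing forward as they close: fully open they stand 13 mm farther back than shut.
Start: joints at [1.396, 0.501, -0.427, 1.55, 0.221, 1.138, -0.21], TCP at [275.597, -588.681, 248.31] pointing down, gripper open.
Joint ranges: [-2.88, 2.88], [-0.31, 2.03], [-1.54, 1.56], [0.2, 2.42], [-1.41, 4.55], [0.19, 2.02], [-2.57, 2.57]. Speed limits (rad/s): [2.57, 2.57, 3.14, 3.14, 3.14, 3.14, 3.14].

## Interface

Orientations are given as a 3x3 rotation matrix whose columns are the frame's x, y, z axes.
In Python, from rig import bot gives the robot as it stands.
- The arm moves only by the tool carry_out, never from a script. Its argument "moves" is a list of rows, each an object of numbers: "x", "y", "z": the shift along the world's x, y, z in mm; "spin": the turn about the world's z in degrees. In form: [{"x": .., "y": .., "z": .., "spin": ..}, ...]. A call has 1 to 10 rows; each row is the pose to reach, as a shift and turn from the pose commanded when the call began; what a row does not reach only later rows make up. A row lasts 1/12 s, in which the tool goes at most 41.7 mm and 7.16 degrees, less where a joint would pass 70% of its speed; a pose out of reach is approached as far as the arm can. A call with a gripper value outside its range is refused whole. "jaw" is the opening, from -1 (shut) to 1 (fully open), so that 0 is half open, set as the call begins (left out, the last holds). The fingers move at their own pace and stop on an object; "squeeze" is the grip in N (left out, the last holds). Time passes only in rows, so rows that repeat a pose let the fingers close. It gives the time, the measured TCP pose, the force, the opening and the grip force at its end, in the units of the state.
- bot.state(): the state, without advancing time (a new reading comes with each control period).
- bot.grab_frame(name): name is "side" or "top" or "wrist"; returns a dict with "color" (480x640x3 uint8, red, green, blue), "mtx" (3x3 intrinsics, pixels), "world_from_camera" (4x4, takes a point from camera to world coordinates). Camera axes: x right, y up, looking along -z (the intrinsics and any distortion apply to the point x, -y, -z); pixel columns grow to the right and rows downward; lengths in mm; the calibration is good to about 2 mm. A picture is of the moment at which its call begins. There is no depth.
- bot.hand_in(): hands the job in; it is judged then, once.
The state is a dict: "t": time; "qpos": joint angles; "joint_velocities": joint speeds; "tau": joint torques, N m; "eef_pos": TCP position; "tcp_rot": TCP orientation; "wrist_force": force on the tool from outside, world axes, zero at the start; "ft_torque": the same for the moment, N m; "gripper_width": finger opening in mm; "gripper_force": force on a finger pad.
Only numpy, scipy, OpenCV 4.12 (cv2) and the standard library are available. Lean on these libraries where they do the work, as an engineer would, in place of code of your own. Each camera call takes 0.05 s, during which the arm holds its last target. There are 200 camera calls.

## Working session

There is one attempt and no reset: what is moved stays moved. The work goes in short steps, Python scripts to look and compute and a tool call to move; the robot and the scene stay as the last step left them, time stands still between calls to the robot, and variables do not carry over. Pictures are saved under pics/ and viewed, at most 10 in all, crops included, and the job is handed in when it is done.

Besides the shell and the picture viewer there is one more tool, called after "Call:" as name(argument=value, ...), one argument or row to a line, values as JSON. carry_out: Moves the arm, as the interface text tells. Its arguments: {"type":"object","properties":{"moves":{"type":"array"},"jaw":{"type":"number"},"squeeze":{"type":"number"}},"required":["moves"]}

```bash
mkdir -p pics; ls; python3 - <<'E'
from rig import bot
import cv2,numpy as np
ims=[]
for n in ("side","top","wrist"):
    f=bot.grab_frame(n); cv2.imwrite(f"pics/{n}0.png",f["color"][...,::-1]); np.savez(f"{n}0.npz",**f)
    print(n,f["mtx"].tolist(),np.round(f["world_from_camera"],3).tolist(),[k for k in f])
s=bot.state();print(s["t"],s["eef_pos"],np.round(s["tcp_rot"],3).tolist(),s["wrist_force"],s["gripper_width"])
E
```

```text
pics
side [[448.73173008072155, 0.0, 317.1383851326072], [0.0, 448.73173008072155, 246.79531271536894], [0.0, 0.0, 1.0]] [[-0.929, 0.141, -0.342, 131.187], [-0.369, -0.315, 0.874, 1034.243], [0.016, 0.938, 0.345, 524.965], [0.0, 0.0, 0.0, 1.0]] ['color', 'mtx', 'world_from_camera']
top [[576.1391091636361, 0.0, 311.49564426887525], [0.0, 576.1391091636361, 231.64285014139415], [0.0, 0.0, 1.0]] [[0.019, 0.999, -0.04, 502.477], [-1.0, 0.019, -0.004, -114.988], [-0.003, 0.04, 0.999, 1420.507], [0.0, 0.0, 0.0, 1.0]] ['color', 'mtx', 'world_from_camera']
wrist [[382.23346019585296, 0.0, 313.26575245388483], [0.0, 382.23346019585296, 241.95717235164574], [0.0, 0.0, 1.0]] [[0.425, 0.863, 0.274, 346.058], [-0.905, 0.405, 0.127, -556.508], [-0.001, -0.302, 0.953, 373.037], [0.0, 0.0, 0.0, 1.0]] ['color', 'mtx', 'world_from_camera']
0.15 [ 275.30606493 -588.25236545  247.50015135] [[0.906, 0.424, -0.001], [0.424, -0.906, 0.001], [0.0, -0.002, -1.0]] [0.70879918 0.78145802 0.4195737 ] 85.5031543876089
```

View pics/top0.png

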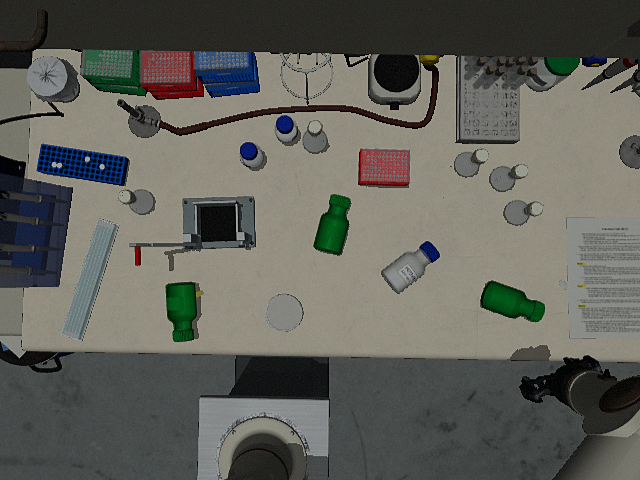

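View pics/side0.png

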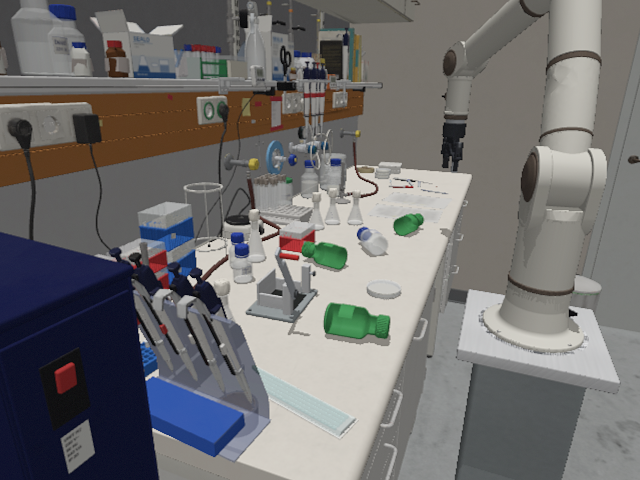

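The top view shows one clear blue-capped bottle lying at px (410,267), with its cap at (430,250).

Things it could be confused with:
- Green bottles at (333,225), (182,310) and (513,301).
- Upright blue-capped bottles at (286,128) and (252,155).

I choose the clear one at (410,267). The carrier is at (218,222), and the red grip is at (138,255). Next is a close crop and a first measurement.

```bash
cat > h.py <<'E'
import numpy as np,cv2
def ray(f,u,v):
    d=np.linalg.inv(f["mtx"])@[u,v,1]; W=f["world_from_camera"]
    return W[:3,3],W[:3,:3]@(d*[1,-1,-1])
def onz(f,u,v,z):
    o,d=ray(f,u,v); return o+d*(z-o[2])/d[2]
def px(f,p):
    W=f["world_from_camera"]; c=W[:3,:3].T@(np.array(p)-W[:3,3]); q=f["mtx"]@(c*[1,-1,-1]); return q[:2]/q[2]
def tri(f,a,g,b):
    o,d=ray(f,*a);p,e=ray(g,*b)
    s=np.linalg.lstsq(np.c_[d,-e],p-o,rcond=None)[0]; A=o+s[0]*d;B=p+s[1]*e
    return (A+B)/2,np.linalg.norm(A-B)
E
python3 - <<'E'
from h import *
f=np.load("top0.npz"); im=f["color"]; hsv=cv2.cvtColor(im,cv2.COLOR_RGB2HSV)
m=((hsv[...,0]>105)&(hsv[...,0]<130)&(hsv[...,1]>130)&(hsv[...,2]>60)).astype(np.uint8)
m[:, :380]=0;m[:230]=0;m[300:]=0;m[:,460:]=0
ys,xs=np.nonzero(m);print("cap",xs.mean(),ys.mean(),len(xs),onz(f,xs.mean(),ys.mean(),38))
r=im[225:310,370:455].astype(int); print("bg",im[300,380],im[240,390])
d=np.abs(im.astype(int)-im[240,390]).sum(2)>70
d[:235]=0;d[300:]=0;d[:,:375]=0;d[:,448:]=0
c=max(cv2.findContours(d.astype(np.uint8),0,2)[0],key=cv2.contourArea);R=cv2.minAreaRect(c);print(R)
for p in cv2.boxPoints(R): print(p,onz(f,*p,35)[:2])
cv2.imwrite("pics/crop1.png",np.hstack([cv2.resize(im[185:270,120:265],None,fx=4,fy=4,interpolation=2),np.zeros((340,5,3),np.uint8),cv2.resize(im[230:310,375:425+25],(212,340))])[...,::-1])
E
```

```text
cap 430.1639344262295 250.39344262295083 183 [ 517.88052898 -394.78800548   38.        ]
bg [144 142 128] [148 140 129]
((411.3773193359375, 265.4405212402344), (29.083202362060547, 59.9345703125), 52.4314079284668)
[378.75836 272.18585] [ 463.30918235 -272.73889028]
[426.26392 235.64313] [ 553.1843432  -385.63885662]
[443.99628 258.6952 ] [ 498.62889638 -428.789066  ]
[396.49072 295.2379 ] [ 409.02799317 -315.98191028]
```

View pics/crop1.png

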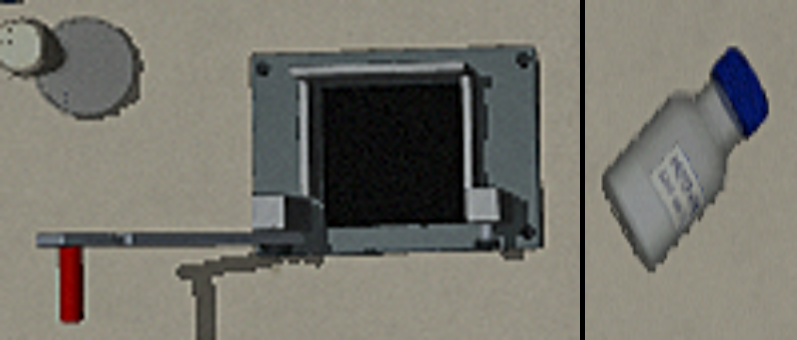

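The crop confirms the clear bottle: base at lower left, cap at upper right. The carrier plate corners are at about px (183,198), (254,196) and (256,246). The posts are at (187,238) and (241,236), and the red pin is at (138,256).

```bash
python3 - <<'E'
from h import *
f=np.load("top0.npz");g=np.load("side0.npz")
for n,u,v,z in [("TL",182.75,198.5,10),("TR",254.25,196.5,10),("BR",255.75,246.5,10)]: print(n,onz(f,u,v,z))
L=onz(f,186.75,237.75,86);R=onz(f,240.75,236,86);print("posts",L,R,np.linalg.norm(L-R))
def red(f,x0,x1,y0,y1):
    im=f["color"].astype(int);m=(im[...,0]>110)&(im[...,1]<60)&(im[...,2]<60);k=np.zeros_like(m);k[y0:y1,x0:x1]=1
    ys,xs=np.nonzero(m&k);return xs.mean(),ys.mean(),len(xs)
a=red(f,125,150,235,275);b=red(g,270,305,240,270);print(a,b)
print("grip",tri(f,a[:2],g,b[:2]))
yd=(L-R)[:2]/np.linalg.norm((L-R)[:2]);xd=np.array([yd[1],-yd[0]])
print("yaw",np.degrees(np.arctan2(xd[1],xd[0])),"bay from posts",(L+R)[:2]/2+35*xd)
from rig import bot;print(bot.state()["t"])
E
```

```text
TL [634.06992784 208.45848611  10.        ]
TR [642.29853466  32.83274306  10.        ]
BR [519.58359157  26.3293731   10.        ]
posts [535.89308141 179.19555982  86.        ] [542.33010839  54.05309153  86.        ] 125.30791150644295
(np.float64(136.69354838709677), np.float64(254.8709677419355), 62) (np.float64(291.43609022556393), np.float64(247.8421052631579), 266)
grip (array([493.27527291, 256.32907563, 207.03977743]), np.float64(3.3035891024808093))
yaw 2.944561712524066 bay from posts [574.06538463 118.42226438]
0.15
```

Call:
carry_out(
  moves=[
    {"x": 24,"y": 20,"z": -5,"spin": -7},
    {"x": 48,"y": 40,"z": -10,"spin": -14},
    {"x": 72,"y": 60,"z": -20,"spin": -21},
    {"x": 96,"y": 80,"z": -30,"spin": -28},
    {"x": 120,"y": 100,"z": -40,"spin": -35},
    {"x": 144,"y": 120,"z": -50,"spin": -42},
    {"x": 168,"y": 140,"z": -60,"spin": -49},
    {"x": 192,"y": 160,"z": -70,"spin": -56},
    {"x": 216,"y": 180,"z": -80,"spin": -63},
    {"x": 235,"y": 200,"z": -88,"spin": -70},
  ],
  jaw=1,
)

```text
t: 0.98
eef_pos: [512.1, -386.8, 159.2]
tcp_rot: [[0.705, -0.71, -0.0], [-0.71, -0.705, 0.001], [-0.001, -0.001, -1.0]]
wrist_force: [1.2, -0.2, -0.1]
gripper_width: 85.4
gripper_force: 0.0
```

Call:
carry_out(
  moves=[
    {"x": 0,"y": 0,"z": 0,"spin": -6},
    {"x": 0,"y": 0,"z": 0,"spin": -6},
    {"x": 0,"y": 0,"z": 0,"spin": -6},
  ],
)

```text
t: 1.23
eef_pos: [510.3, -388.8, 159.9]
tcp_rot: [[0.633, -0.774, -0.001], [-0.774, -0.633, -0.0], [-0.0, 0.001, -1.0]]
wrist_force: [-0.4, -0.9, 0.3]
gripper_width: 85.6
gripper_force: 0.0
```

```bash
python3 - <<'E'
from h import *
from rig import bot
f=bot.grab_frame("wrist");np.savez("wrist1.npz",**f);cv2.imwrite("pics/wrist1.png",f["color"][...,::-1])
s=bot.state();print(s["t"],s["eef_pos"],np.round(s["tcp_rot"],3).tolist(),np.round(s["qpos"],2),s["wrist_force"])
for p in [(481,-351,35),(525,-404,35),(437,-297,35)]: print(px(f,p))
E
```

```text
1.2833 [ 509.70728763 -389.81187761  160.2479898 ] [[0.632, -0.775, -0.001], [-0.775, -0.632, -0.001], [0.0, 0.001, -1.0]] [ 0.75  0.55 -0.19  1.65  0.13  0.95 -1.94] [ 0.26264501  0.2361199  -0.20557281]
[310.99414277 303.59923505]
[310.15561077 210.63116693]
[310.90386455 384.42176494]
```

View pics/wrist1.png

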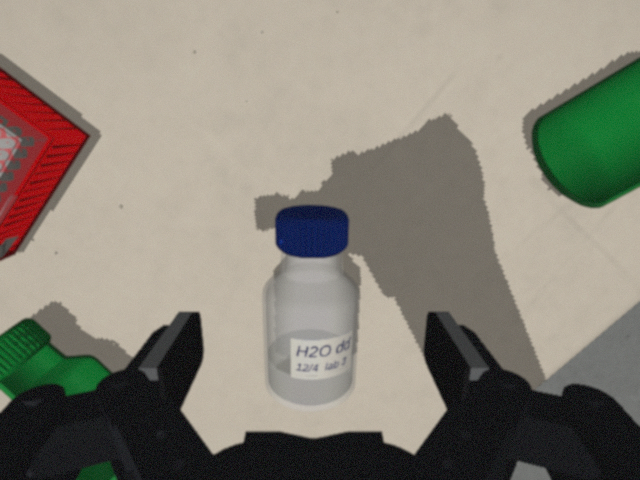

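The wrist view shows the clear bottle centred between the fingers: cap at (312,230), body at (311,340), axis aligned with the fingers. I'll descend and grip lightly on the neck and cap.

Call:
carry_out(
  moves=[
    {"x": 0,"y": 0,"z": -20,"spin": 0},
    {"x": 0,"y": 0,"z": -45,"spin": 0},
    {"x": 0,"y": 0,"z": -70,"spin": 0},
    {"x": 0,"y": 0,"z": -90,"spin": 0},
    {"x": 0,"y": 0,"z": -105,"spin": 0},
    {"x": 0,"y": 0,"z": -118,"spin": 0},
    {"x": 0,"y": 0,"z": -126,"spin": 0},
    {"x": 0,"y": 0,"z": -129,"spin": 0},
    {"x": 0,"y": 0,"z": -129,"spin": 0},
  ],
)

```text
t: 2.03
eef_pos: [510.4, -388.9, 31.0]
tcp_rot: [[0.631, -0.776, -0.0], [-0.776, -0.631, 0.0], [-0.0, 0.0, -1.0]]
wrist_force: [-1.0, 0.4, -0.3]
gripper_width: 85.2
gripper_force: 0.0
```

Call:
carry_out(
  moves=[
    {"x": 0,"y": 0,"z": 0,"spin": 0},
    {"x": 0,"y": 0,"z": 0,"spin": 0},
    {"x": 0,"y": 0,"z": 0,"spin": 0},
    {"x": 0,"y": 0,"z": 0,"spin": 0},
    {"x": 0,"y": 0,"z": 0,"spin": 0},
    {"x": 0,"y": 0,"z": 0,"spin": 0},
    {"x": 0,"y": 0,"z": 0,"spin": 0},
    {"x": 0,"y": 0,"z": 0,"spin": 0},
  ],
  jaw=-1,
  squeeze=20,
)

```text
t: 2.7
eef_pos: [511.5, -389.3, 32.2]
tcp_rot: [[0.63, -0.776, 0.002], [-0.776, -0.63, -0.001], [0.002, -0.001, -1.0]]
wrist_force: [0.9, 0.1, 5.7]
gripper_width: 48.3
gripper_force: 22.9
```

Call:
carry_out(
  moves=[
    {"x": -2,"y": 2.4,"z": 9.5,"spin": 0},
    {"x": -4.3,"y": 5.4,"z": 18.5,"spin": 0},
    {"x": -7.1,"y": 8.9,"z": 27,"spin": 0},
    {"x": -10.3,"y": 12.9,"z": 35.2,"spin": 0},
    {"x": -13.9,"y": 17.4,"z": 43,"spin": 0},
    {"x": -17.9,"y": 22.4,"z": 50.2,"spin": 0},
    {"x": -22.2,"y": 27.7,"z": 57,"spin": 0},
    {"x": -26.8,"y": 33.5,"z": 63,"spin": 0},
    {"x": -31.8,"y": 39.6,"z": 68.6,"spin": 0},
    {"x": -36.9,"y": 46,"z": 73.4,"spin": 0},
  ],
)

```text
t: 3.53
eef_pos: [473.2, -342.1, 105.4]
tcp_rot: [[0.63, -0.776, 0.0], [-0.776, -0.63, -0.0], [0.0, -0.0, -1.0]]
wrist_force: [0.1, -0.1, -3.3]
gripper_width: 48.3
gripper_force: 21.9
```

```bash
python3 - <<'E'
from h import *
from rig import bot
g=bot.grab_frame("side");f=bot.grab_frame("wrist");u,v=px(g,(481,-351,60)).astype(int);print(u,v)
a=g["color"][v-70:v+50,u-80:u+80];cv2.imwrite("pics/up1.png",np.hstack([cv2.resize(a,(480,360),interpolation=2),cv2.resize(f["color"],(320,240)).__class__ and cv2.copyMakeBorder(cv2.resize(f["color"],(320,240)),0,120,0,0,0)])[...,::-1])
s=bot.state();print(s["eef_pos"],s["wrist_force"],s["gripper_width"])
E
```

```text
371 231
[ 473.08141282 -341.37069149  105.50416863] [ 0.62550458 -0.1727234  -3.72434979] 48.611800174343855
```

View pics/up1.png

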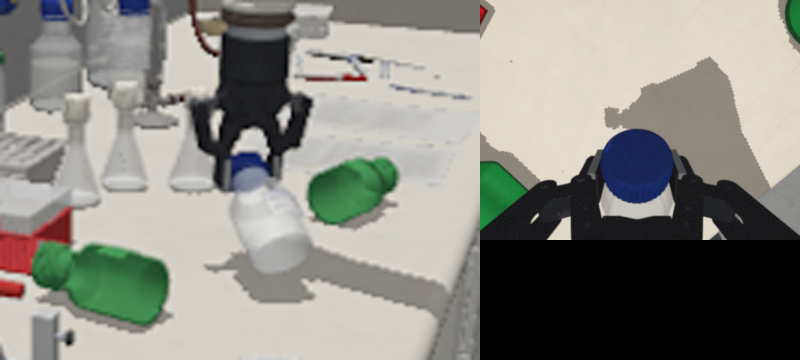

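The bottle is pivoting in the fingers at about 45°, with the cap held and the base down. I'll continue the arc.

Call:
carry_out(
  moves=[
    {"x": -5.4,"y": 6.8,"z": 2.5,"spin": 0},
    {"x": -10.9,"y": 13.7,"z": 6,"spin": 0},
    {"x": -16.7,"y": 20.8,"z": 8.7,"spin": 0},
    {"x": -22.6,"y": 28.2,"z": 10.7,"spin": 0},
    {"x": -28.4,"y": 35.5,"z": 12,"spin": 0},
    {"x": -34.4,"y": 43,"z": 12.5,"spin": 0},
    {"x": -40.4,"y": 50.5,"z": 12.2,"spin": 0},
    {"x": -46.4,"y": 58,"z": 11.4,"spin": 0},
    {"x": -52.4,"y": 65.4,"z": 9.6,"spin": 0},
    {"x": -58,"y": 72.5,"z": 7.5,"spin": 0},
  ],
)

```text
t: 4.47
eef_pos: [415.0, -269.3, 112.0]
tcp_rot: [[0.631, -0.776, -0.0], [-0.776, -0.631, 0.0], [-0.0, 0.0, -1.0]]
wrist_force: [0.0, -0.5, -3.8]
gripper_width: 48.3
gripper_force: 22.0
```

```bash
python3 - <<'E'
from h import *
from rig import bot
g=bot.grab_frame("side");f=bot.grab_frame("wrist");s=bot.state();print(s["t"],s["eef_pos"],s["wrist_force"],s["gripper_width"])
u,v=px(g,s["eef_pos"]).astype(int);print(u,v)
a=g["color"][v-60:v+60,u-80:u+80];cv2.imwrite("pics/up2.png",np.hstack([cv2.resize(a,(480,360),interpolation=2),cv2.copyMakeBorder(cv2.resize(f["color"],(320,240)),0,120,0,0,0)])[...,::-1])
E
```

```text
4.5667 [ 413.97675485 -268.32952956  111.47996612] [-0.84334881 -0.49952928 -3.27526036] 48.52891047154552
386 226
```

View pics/up2.png

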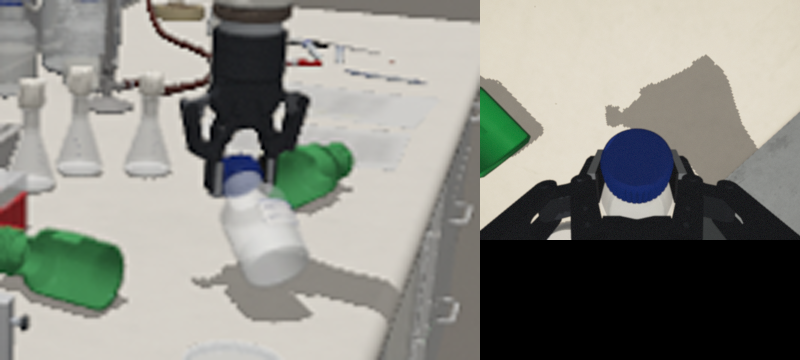

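The bottle hangs freely (3.5 N) at about 35–40° of tilt, held by pad friction. I'll bounce it vertically in clear air, so the added inertia swings the base down.

Call:
carry_out(
  moves=[
    {"x": 10,"y": -13,"z": 40,"spin": 0},
    {"x": 20,"y": -26,"z": 80,"spin": 0},
    {"x": 30,"y": -38,"z": 110,"spin": 0},
    {"x": 30,"y": -38,"z": 70,"spin": 0},
    {"x": 30,"y": -38,"z": 30,"spin": 0},
    {"x": 23,"y": -29,"z": 70,"spin": 0},
    {"x": 16,"y": -20,"z": 110,"spin": 0},
    {"x": 16,"y": -20,"z": 70,"spin": 0},
    {"x": 16,"y": -20,"z": 30,"spin": 0},
    {"x": 8,"y": -10,"z": 65,"spin": 0},
  ],
)

```text
t: 5.4
eef_pos: [413.4, -273.8, 149.0]
tcp_rot: [[0.628, -0.777, -0.039], [-0.776, -0.63, 0.032], [-0.05, 0.01, -0.999]]
wrist_force: [-5.7, 2.3, -24.3]
gripper_width: 48.1
gripper_force: 24.6
```

Call:
carry_out(
  moves=[
    {"x": 0,"y": 0,"z": 30,"spin": 0},
    {"x": 0,"y": 0,"z": 30,"spin": 0},
    {"x": 0,"y": 0,"z": 30,"spin": 0},
  ],
)

```text
t: 5.65
eef_pos: [425.1, -281.0, 207.5]
tcp_rot: [[0.63, -0.776, 0.002], [-0.776, -0.63, -0.001], [0.002, -0.001, -1.0]]
wrist_force: [-0.7, 0.8, -3.2]
gripper_width: 48.3
gripper_force: 24.9
```

```bash
cat > look.py <<'E'
from h import *
from rig import bot
import sys
g=bot.grab_frame("side");s=bot.state();print(s["t"],s["eef_pos"],s["wrist_force"],s["ft_torque"],s["gripper_width"],np.round(s["qpos"],2))
np.savez(sys.argv[1]+".npz",**g)
# bottle axis: direction from cap to white body in the side image, TCP-relative
u,v=px(g,s["eef_pos"]);print("tcp px",u,v)
hsv=cv2.cvtColor(g["color"],cv2.COLOR_RGB2HSV);H,W=hsv.shape[:2];yy,xx=np.mgrid[:H,:W]
near=(abs(xx-u)<40)&(abs(yy-v)<70)
m=near&(hsv[...,0]>105)&(hsv[...,0]<130)&(hsv[...,1]>130)&(hsv[...,2]>50);print("cap",xx[m].mean(),yy[m].mean(),m.sum())
e=np.array(s["eef_pos"])+[0,0,2]
d=np.array([.625,-.78,0])
for t in (0,15,30,45):
    t=np.radians(t);a=-d*np.sin(t)-np.array([0,0,1])*np.cos(t);print(round(np.degrees(t)),"base px",px(g,e+117*a))
E
python3 look.py s2; python3 - <<'E'
import numpy as np,cv2
g=np.load("s2.npz")["color"];cv2.imwrite("pics/up3.png",cv2.resize(g[140:290,310:470],(640,600),interpolation=2)[...,::-1])
E
```

```text
5.7 [ 424.17629759 -280.67129756  207.3348337 ] [-0.33525803  0.4885116  -4.35527866] [-0.01184512  0.00052089 -0.01792512] 48.31148250167972 [ 0.74  0.28 -0.24  1.95  0.08  0.93 -2.  ]
tcp px 386.0281040942253 194.6659906232272
cap 386.0652173913044 192.95652173913044 92
0 base px [383.49561478 230.76451904]
15 base px [387.79603749 232.51999175]
30 base px [392.16287284 231.6933053 ]
45 base px [396.29130189 228.17403216]
```

View pics/up3.png

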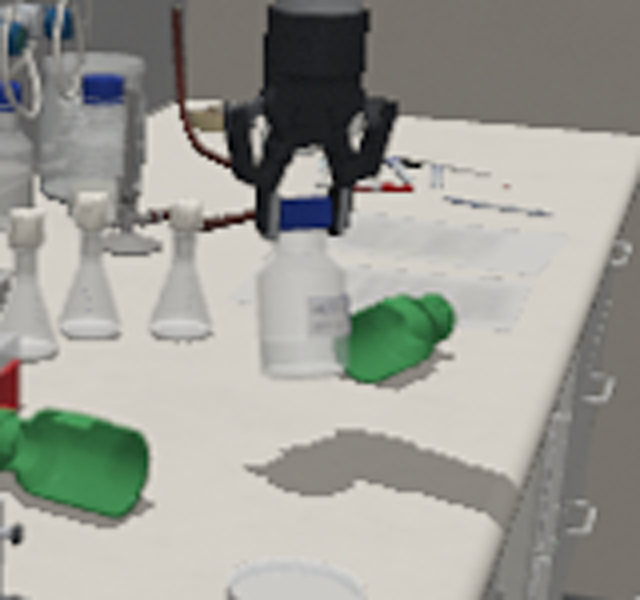

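The bottle now hangs upright, with its cap at about (386,193) and its base at about (386,233) in the side image. I'll carry it to the bay at about (574,118).

Call:
carry_out(
  moves=[
    {"x": 3,"y": 8,"z": 5,"spin": 3},
    {"x": 9,"y": 25,"z": 12,"spin": 8},
    {"x": 18,"y": 50,"z": 20,"spin": 14},
    {"x": 28,"y": 77,"z": 25,"spin": 20},
    {"x": 38,"y": 104,"z": 28,"spin": 26},
    {"x": 48,"y": 131,"z": 28,"spin": 32},
    {"x": 58,"y": 158,"z": 28,"spin": 38},
    {"x": 68,"y": 185,"z": 28,"spin": 44},
    {"x": 80,"y": 212,"z": 28,"spin": 50},
    {"x": 90,"y": 239,"z": 28,"spin": 54},
  ],
)

```text
t: 6.53
eef_pos: [513.7, -40.2, 235.6]
tcp_rot: [[0.998, 0.059, 0.001], [0.059, -0.998, -0.001], [0.001, 0.001, -1.0]]
wrist_force: [0.1, 0.5, -3.2]
gripper_width: 48.2
gripper_force: 24.8
```

Call:
carry_out(
  moves=[
    {"x": 10,"y": 26,"z": 0,"spin": 0},
    {"x": 20,"y": 52,"z": 0,"spin": 0},
    {"x": 29,"y": 77,"z": 0,"spin": 0},
    {"x": 38,"y": 100,"z": 0,"spin": 0},
    {"x": 46,"y": 120,"z": 0,"spin": 0},
    {"x": 52,"y": 136,"z": 0,"spin": 0},
    {"x": 57,"y": 147,"z": 0,"spin": 0},
    {"x": 60,"y": 155,"z": 0,"spin": 0},
    {"x": 61,"y": 159,"z": 0,"spin": 0},
    {"x": 61,"y": 159,"z": 0,"spin": 0},
  ],
)

```text
t: 7.37
eef_pos: [574.5, 118.1, 235.2]
tcp_rot: [[0.999, 0.054, -0.0], [0.054, -0.999, -0.0], [-0.0, 0.0, -1.0]]
wrist_force: [-0.1, 0.6, -4.3]
gripper_width: 48.4
gripper_force: 24.8
```

```bash
python3 - <<'E'
from h import *
from rig import bot
g=bot.grab_frame("side");t=bot.grab_frame("top");s=bot.state();print(s["t"],s["eef_pos"],np.round(s["tcp_rot"],3).tolist(),s["wrist_force"],s["gripper_width"],np.round(s["qpos"],2))
np.savez("s3.npz",**g);e=np.array(s["eef_pos"]);print(px(g,e),px(g,e-[0,0,115]),px(t,e))
u,v=px(g,e-[0,0,70]).astype(int)
a=cv2.resize(g["color"][v-90:v+90,u-80:u+80],(533,600),interpolation=2)
print(u,v)
cv2.imwrite("pics/bay1.png",a[...,::-1])
E
```

```text
7.4667 [574.41239172 116.52374264 235.00418397] [[0.999, 0.053, -0.001], [0.053, -0.999, -0.001], [-0.001, 0.001, -1.0]] [-0.23759596  0.9657007  -3.35980324] 48.301057081730065 [ 0.19  0.42 -0.56  1.73  0.25  1.07 -1.98]
[284.24008153 212.79721755] [284.69492544 258.31966352] [201.76229487 217.55150258]
284 240
```

View pics/bay1.png

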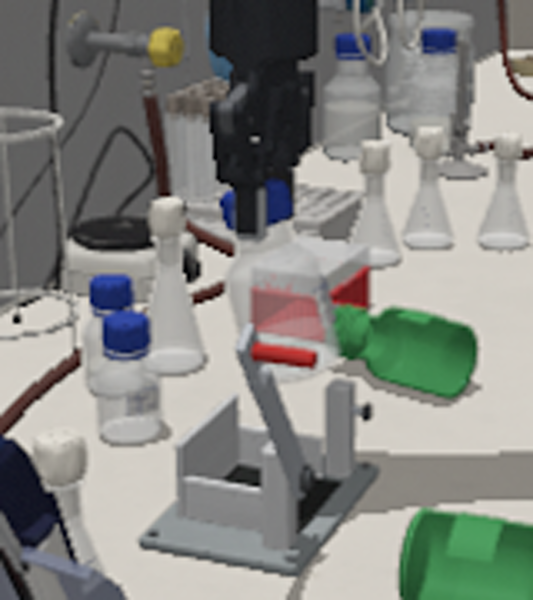

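The bottle is over the bay with about 8° of tilt left: its base leans toward the robot, through the open front. Pressing it on the floor will square it. Lowering now.

Call:
carry_out(
  moves=[
    {"x": 2,"y": 0,"z": -8,"spin": 0},
    {"x": 4,"y": 0,"z": -22,"spin": 0},
    {"x": 4,"y": 0,"z": -38,"spin": 0},
    {"x": 4,"y": 0,"z": -54,"spin": 0},
    {"x": 4,"y": 0,"z": -68,"spin": 0},
    {"x": 4,"y": 0,"z": -79,"spin": 0},
    {"x": 4,"y": 0,"z": -87,"spin": 0},
    {"x": 4,"y": 0,"z": -92,"spin": 0},
    {"x": 4,"y": 0,"z": -94,"spin": 0},
    {"x": 4,"y": 0,"z": -94,"spin": 0},
  ],
)

```text
t: 8.3
eef_pos: [578.7, 117.8, 140.9]
tcp_rot: [[0.999, 0.054, -0.0], [0.054, -0.999, 0.0], [-0.0, -0.0, -1.0]]
wrist_force: [0.5, -0.3, -3.3]
gripper_width: 48.3
gripper_force: 24.9
```

Call:
carry_out(
  moves=[
    {"x": 0,"y": 0,"z": -2,"spin": 0},
    {"x": 0,"y": 0,"z": -4,"spin": 0},
    {"x": 0,"y": 0,"z": -6,"spin": 0},
    {"x": 0,"y": 0,"z": -7,"spin": 0},
    {"x": 0,"y": 0,"z": -7,"spin": 0},
  ],
)

```text
t: 8.72
eef_pos: [581.5, 118.4, 138.0]
tcp_rot: [[0.999, 0.054, 0.007], [0.054, -0.999, 0.0], [0.007, 0.0, -1.0]]
wrist_force: [-2.5, -0.7, 13.8]
gripper_width: 48.4
gripper_force: 26.3
```

```bash
python3 - <<'E'
from h import *
from rig import bot
g=bot.grab_frame("side");t=bot.grab_frame("top");s=bot.state();print(s["t"],s["eef_pos"],s["wrist_force"],s["ft_torque"])
np.savez("s4.npz",**g);e=np.array(s["eef_pos"]);print(px(g,e),px(g,[574,118.5,12]),px(g,[574,118.5,150]))
a=cv2.resize(g["color"][190:300,235:335],(545,600),interpolation=2)
cv2.imwrite("pics/bay2.png",a[...,::-1])
E
```

```text
8.8167 [581.4623062  118.45690432 137.9600926 ] [-2.31314655 -0.60152008 13.05859883] [-0.31440976  0.50800122 -0.01225763]
[281.65140658 251.2685406 ] [284.90202436 298.51864894] [284.37920058 247.05024194]
```

View pics/bay2.png

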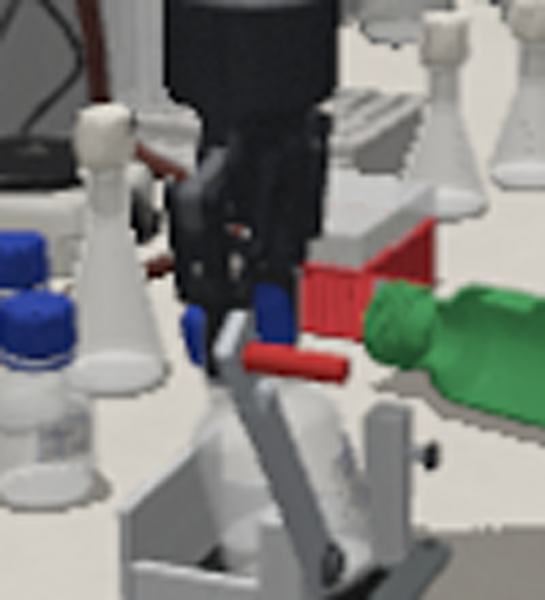

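The base has landed on its back edge, still tilted about 15° with the base forward. I'll roll it upright about that edge by moving the neck toward the robot.

Call:
carry_out(
  moves=[
    {"x": -4,"y": 0,"z": 1,"spin": 0},
    {"x": -8,"y": 0,"z": 1,"spin": 0},
    {"x": -12,"y": -0.5,"z": 1,"spin": 0},
    {"x": -16,"y": -0.5,"z": 0,"spin": 0},
    {"x": -20,"y": -1,"z": -1,"spin": 0},
    {"x": -24,"y": -1,"z": -2,"spin": 0},
    {"x": -28,"y": -1.5,"z": -3,"spin": 0},
    {"x": -30,"y": -1.5,"z": -4,"spin": 0},
    {"x": -30,"y": -1.5,"z": -4,"spin": 0},
  ],
)

```text
t: 9.57
eef_pos: [549.1, 116.6, 131.7]
tcp_rot: [[0.999, 0.054, 0.002], [0.054, -0.999, -0.0], [0.002, 0.0, -1.0]]
wrist_force: [-1.2, -0.9, 10.4]
gripper_width: 48.6
gripper_force: 29.5
```

```bash
cat > sv.py <<'E'
from h import *
from rig import bot
import sys
g=bot.grab_frame("side");s=bot.state();print(s["t"],s["eef_pos"],s["wrist_force"],s["ft_torque"],s["gripper_width"])
cv2.imwrite("pics/"+sys.argv[1]+".png",cv2.resize(g["color"][190:300,235:335],(545,600),interpolation=2)[...,::-1])
E
python3 sv.py bay3
```

```text
9.6167 [549.19400233 116.60585168 131.69098419] [-1.2044447  -0.92953047 10.90127573] [-0.24990014  0.07823927  0.00746645] 48.69906908771177
```

View pics/bay3.png

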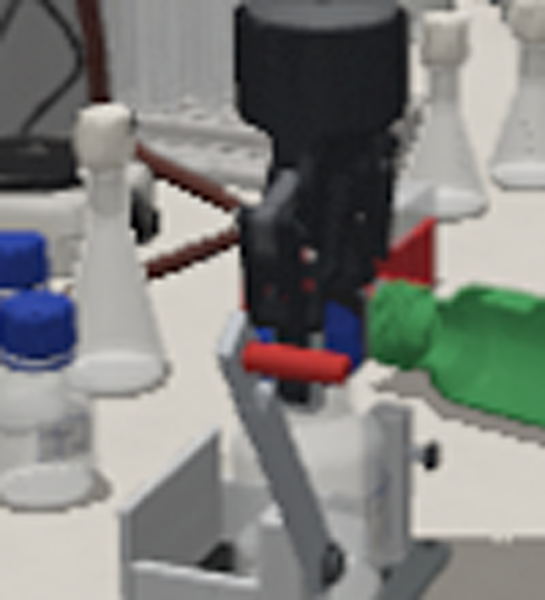

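The bottle is upright on the floor, 25 mm forward of the bay's centre; the neck is at about (335,330) in the crop, and the body's sides look vertical. I'll lift it slightly, shift it back and set it down.

Call:
carry_out(
  moves=[
    {"x": 0,"y": 0,"z": 6,"spin": 0},
    {"x": 2,"y": 0,"z": 10,"spin": 0},
    {"x": 7,"y": 1,"z": 10,"spin": 0},
    {"x": 13,"y": 1.5,"z": 10,"spin": 0},
    {"x": 19,"y": 1.5,"z": 10,"spin": 0},
    {"x": 24,"y": 1.5,"z": 10,"spin": 0},
    {"x": 26,"y": 1.5,"z": 8,"spin": 0},
    {"x": 26,"y": 1.5,"z": 6,"spin": 0},
    {"x": 26,"y": 1.5,"z": 4,"spin": 0},
    {"x": 26,"y": 1.5,"z": 2,"spin": 0},
  ],
)

```text
t: 10.45
eef_pos: [574.2, 117.8, 132.0]
tcp_rot: [[0.999, 0.054, -0.001], [0.054, -0.999, -0.0], [-0.001, 0.0, -1.0]]
wrist_force: [-5.9, -1.9, 18.5]
gripper_width: 48.3
gripper_force: 30.2
```

Call:
carry_out(
  moves=[
    {"x": 0,"y": 0,"z": -1,"spin": 0},
    {"x": 0,"y": 0,"z": -2,"spin": 0},
    {"x": 0,"y": 0,"z": -2,"spin": 0},
  ],
)

```text
t: 10.7
eef_pos: [574.8, 118.0, 132.2]
tcp_rot: [[0.999, 0.054, 0.001], [0.054, -0.999, -0.001], [0.001, 0.001, -1.0]]
wrist_force: [-4.9, -0.6, 11.1]
gripper_width: 48.3
gripper_force: 29.6
```

```bash
python3 - <<'E'
from h import *
from rig import bot
s=bot.state();print(s["t"],s["eef_pos"],s["wrist_force"],s["ft_torque"],s["gripper_width"])
g=bot.grab_frame("side");np.savez("s5.npz",**g)
e=np.array(s["eef_pos"])
for z in (12,50,80): print(z,[px(g,[e[0]+dx,e[1],z]).round(0).tolist() for dx in (-35,35)])
E
```

```text
10.7 [574.83334985 118.02290885 132.16375014] [-4.85469112 -0.5578717  11.06868076] [-0.39540634  1.1156951  -0.04132144] 48.27341859349026
12 [[297.0, 301.0], [272.0, 296.0]]
50 [[297.0, 287.0], [272.0, 282.0]]
80 [[297.0, 276.0], [272.0, 271.0]]
```

Call:
carry_out(
  moves=[
    {"x": -2,"y": 0,"z": 1,"spin": 0},
    {"x": -4,"y": 0,"z": 1,"spin": 0},
    {"x": -4,"y": 0,"z": 1,"spin": 0},
  ],
)

```text
t: 11.0
eef_pos: [571.2, 117.9, 131.8]
tcp_rot: [[0.999, 0.054, 0.002], [0.054, -0.999, 0.0], [0.002, -0.0, -1.0]]
wrist_force: [0.6, -0.3, 1.9]
gripper_width: 48.6
gripper_force: 28.7
```

```bash
python3 - <<'E'
from h import *
from rig import bot
s=bot.state();print(s["t"],s["eef_pos"],s["wrist_force"],s["ft_torque"])
W=bot.grab_frame("wrist");np.savez("w5.npz",**W);T=bot.grab_frame("top");np.savez("t5.npz",**T);g=bot.grab_frame("side")
# side image: bottle silhouette edges along rows via gradient, printed as brightness profiles
gr=cv2.cvtColor(g["color"],cv2.COLOR_RGB2GRAY)
for r in (256,260,264,268,272,276): print(r,gr[r,262:312].tolist())
E
```

```text
11.0 [571.18478624 117.88085575 131.76789565] [ 0.60926338 -0.32172972  1.90935968] [-0.07295961 -0.37561076  0.02836477]
256 [191, 185, 166, 152, 183, 210, 207, 207, 209, 200, 145, 26, 52, 86, 98, 98, 92, 73, 58, 62, 66, 70, 72, 76, 79, 82, 84, 86, 89, 92, 93, 94, 95, 95, 94, 86, 75, 161, 213, 211, 208, 179, 115, 77, 53, 56, 60, 57, 58, 70]
260 [151, 130, 122, 168, 210, 208, 207, 207, 207, 207, 208, 203, 183, 160, 128, 97, 99, 98, 97, 100, 150, 186, 153, 122, 146, 166, 165, 161, 166, 184, 199, 186, 160, 163, 150, 118, 163, 207, 208, 208, 194, 160, 152, 128, 131, 133, 134, 133, 134, 134]
264 [207, 206, 206, 206, 206, 207, 207, 207, 207, 206, 204, 187, 162, 160, 164, 154, 122, 98, 106, 101, 114, 123, 96, 93, 128, 167, 164, 161, 167, 180, 191, 202, 206, 207, 207, 207, 207, 208, 209, 211, 202, 164, 137, 131, 134, 146, 153, 157, 179, 204]
268 [205, 205, 205, 205, 206, 206, 205, 199, 187, 184, 186, 187, 185, 185, 193, 196, 196, 171, 104, 94, 95, 95, 96, 97, 95, 110, 164, 196, 193, 190, 190, 188, 183, 183, 195, 204, 207, 208, 202, 167, 119, 119, 119, 119, 121, 124, 119, 99, 147, 199]
272 [205, 206, 206, 207, 208, 202, 184, 166, 154, 147, 146, 151, 154, 171, 191, 191, 193, 195, 194, 167, 88, 94, 96, 97, 97, 96, 92, 134, 180, 183, 178, 173, 163, 158, 176, 199, 209, 209, 204, 169, 118, 120, 119, 120, 121, 123, 119, 110, 127, 137]
276 [208, 206, 202, 195, 166, 120, 107, 121, 125, 129, 132, 134, 134, 147, 168, 173, 173, 174, 176, 178, 165, 112, 92, 96, 96, 96, 96, 95, 99, 139, 172, 168, 164, 141, 96, 161, 212, 209, 203, 169, 118, 119, 119, 119, 120, 123, 118, 101, 147, 200]
```

Call:
carry_out(
  moves=[
    {"x": 0,"y": 0,"z": 0,"spin": 0},
    {"x": 0,"y": 0,"z": 0,"spin": 0},
    {"x": 0,"y": 0,"z": 0,"spin": 0},
    {"x": 0,"y": 0,"z": 0,"spin": 0},
  ],
  jaw=0.4,
)

```text
t: 11.48
eef_pos: [570.4, 117.8, 130.9]
tcp_rot: [[0.999, 0.054, -0.001], [0.054, -0.999, 0.0], [-0.001, -0.0, -1.0]]
wrist_force: [-0.8, -0.2, -0.7]
gripper_width: 60.0
gripper_force: 0.0
```

Call:
carry_out(
  moves=[
    {"x": 0,"y": 0,"z": 5,"spin": 0},
    {"x": 0,"y": 0,"z": 15,"spin": 0},
    {"x": 0,"y": 0,"z": 30,"spin": 0},
    {"x": 0,"y": 0,"z": 50,"spin": 0},
    {"x": 0,"y": 0,"z": 75,"spin": 0},
    {"x": 0,"y": 0,"z": 105,"spin": 0},
    {"x": 0,"y": 0,"z": 135,"spin": 0},
    {"x": -30,"y": 0,"z": 150,"spin": 0},
    {"x": -70,"y": 0,"z": 150,"spin": 0},
    {"x": -90,"y": 0,"z": 150,"spin": 0},
  ],
)

```text
t: 12.32
eef_pos: [478.0, 118.8, 283.0]
tcp_rot: [[0.998, 0.055, 0.001], [0.055, -0.998, -0.0], [0.001, 0.0, -1.0]]
wrist_force: [-1.0, -0.1, 0.3]
gripper_width: 59.9
gripper_force: 0.0
```

```bash
python3 - <<'E'
from h import *
from rig import bot
s=bot.state();print(s["t"],s["eef_pos"],s["wrist_force"],s["gripper_width"],np.round(s["qpos"],2))
F={n:bot.grab_frame(n) for n in("side","top","wrist")}
for n,f in F.items():
    np.savez(n+"6.npz",**f);hsv=cv2.cvtColor(f["color"],cv2.COLOR_RGB2HSV)
    for nm,m in (("blue",(hsv[...,0]>105)&(hsv[...,0]<130)&(hsv[...,1]>130)&(hsv[...,2]>50)),("red",((hsv[...,0]<6)|(hsv[...,0]>174))&(hsv[...,1]>160)&(hsv[...,2]>90))):
        k,_,st,c=cv2.connectedComponentsWithStats(m.astype(np.uint8))
        print(n,nm,[(st[i].tolist(),c[i].round(1).tolist()) for i in range(1,k) if st[i,4]>25])
    print(n,"cap exp",px(f,[577,118,150]),"grip exp",px(f,[493,251,196]))
E
```

```text
12.3167 [478.01184107 118.80892556 282.99045589] [-1.00334541 -0.13421242  0.33849876] 59.90418012203602 [ 0.26  0.2  -0.62  1.89  0.13  1.09 -1.93]
side blue [([49, 4, 27, 16, 325], [62.7, 10.9]), ([72, 43, 14, 6, 58], [78.7, 44.9]), ([185, 45, 6, 6, 33], [187.6, 47.5]), ([294, 51, 7, 6, 36], [296.5, 53.6]), ([134, 66, 41, 12, 235], [152.1, 73.7]), ([289, 154, 7, 12, 56], [291.8, 159.5]), ([336, 158, 5, 8, 26], [337.4, 161.3]), ([139, 217, 55, 35, 909], [169.7, 233.6]), ([0, 233, 132, 91, 6191], [44.5, 274.4]), ([231, 233, 18, 23, 262], [239.2, 244.0]), ([273, 244, 20, 10, 119], [284.2, 248.3]), ([177, 250, 19, 27, 302], [187.3, 263.4]), ([167, 269, 8, 16, 60], [170.6, 276.6]), ([0, 290, 128, 63, 381], [60.7, 321.4]), ([140, 342, 17, 35, 354], [147.9, 359.5]), ([145, 377, 100, 80, 4540], [191.1, 416.8])]
side red [([107, 41, 14, 6, 73], [113.5, 43.5]), ([192, 45, 23, 7, 94], [203.1, 47.8]), ([270, 96, 11, 5, 45], [275.2, 98.4]), ([270, 125, 13, 6, 31], [275.7, 127.8]), ([280, 231, 34, 21, 258], [296.9, 241.5]), ([149, 251, 18, 22, 256], [157.9, 261.7]), ([280, 253, 19, 7, 91], [288.
[... 411 characters left out ...]
 [247.7, 150.0]), ([37, 144, 88, 41, 1487], [81.2, 163.9]), ([22, 191, 29, 6, 58], [36.2, 193.7]), ([19, 200, 31, 20, 452], [33.9, 209.0]), ([199, 208, 21, 22, 361], [208.8, 218.7]), ([14, 222, 32, 24, 618], [29.7, 234.1]), ([11, 251, 32, 18, 446], [27.2, 259.0])]
top red [([142, 51, 54, 40, 272], [176.2, 82.8]), ([178, 78, 25, 19, 121], [193.1, 91.3]), ([153, 92, 25, 6, 68], [166.3, 94.6]), ([359, 149, 50, 36, 181], [377.6, 178.2])]
top cap exp [208.56769535 218.84121891] grip exp [141.0834099  255.76565852]
wrist blue [([284, 41, 77, 82, 4845], [322.1, 81.9])]
wrist red [([55, 185, 29, 66, 1211], [69.3, 216.6])]
wrist cap exp [320.51592274  85.44167318] grip exp [ 80.89491234 221.97192157]
```

```bash
python3 - <<'E'
from h import *
f=np.load("top6.npz");g=np.load("side6.npz");w=np.load("wrist6.npz")
im=f["color"].astype(int);m=(im[...,0]>im[...,1]*2)&(im[...,0]>70)
m[:235]=0;m[275:]=0;m[:,:120]=0;m[:,155:]=0;ys,xs=np.nonzero(m);a=(xs.mean(),ys.mean());print(a,len(xs),xs.min(),xs.max(),ys.min(),ys.max())
b=(288.4,256);c=(69.3,216.6)
for n,t in(("ts",tri(f,a,g,b)),("tw",tri(f,a,w,c)),("sw",tri(g,b,w,c))): print(n,t)
piv=np.array([521.1,177.9,65])
for n,t in(("ts",tri(f,a,g,b)[0]),("tw",tri(f,a,w,c)[0]),("sw",tri(g,b,w,c)[0])):
    r=t-piv;dy=r[1]*.9987-r[0]*.049;print(n,np.hypot(dy,r[2]),np.arctan2(r[2],-dy), "x",r[0])
E
```

```text
<stdin>:4: RuntimeWarning: Mean of empty slice.
  ret = ret.dtype.type(ret / rcount)
Traceback (most recent call last):
ValueError: zero-size array to reduction operation minimum which has no identity
```

```bash
python3 - <<'E'
from h import *
f=np.load("top0.npz");g=np.load("side6.npz");w=np.load("wrist6.npz")
a=(136.7,254.87);b=(288.4,256);c=(69.3,216.6);piv=np.array([521.1,177.9,65])
for n,(t,e) in(("ts",tri(f,a,g,b)),("tw",tri(f,a,w,c)),("sw",tri(g,b,w,c))):
    r=t-piv;dy=r[1]*.9987-r[0]*.049;print(n,t,e,np.hypot(dy,r[2]),np.arctan2(r[2],-dy),r[0])
E
```

```text
ts [495.12350121 262.19000272 190.7533912 ] 0.9464539915045284 152.04005216730314 2.167651918100778 -25.97649878947493
tw [494.23032183 262.15711244 188.88513892] 1.1885823005062914 150.50467046755875 2.1746887776307977 -26.869678168188557
sw [495.09849    261.13493421 190.43010759] 1.8858216096981564 151.1826954449587 2.1630957812893903 -26.001509995089123
```

The grip measures (495,262,190): radius 151 mm and bar angle 2.17, matching the geometry. The cap is where an upright bottle should put it. Going to the pin.

Call:
carry_out(
  moves=[
    {"x": 3,"y": 30,"z": 0,"spin": 0},
    {"x": 6,"y": 65,"z": 0,"spin": 0},
    {"x": 9,"y": 100,"z": 0,"spin": 0},
    {"x": 12,"y": 130,"z": 0,"spin": 0},
    {"x": 13,"y": 143,"z": 0,"spin": 0},
    {"x": 13,"y": 143,"z": -25,"spin": 0},
    {"x": 13,"y": 143,"z": -55,"spin": 0},
    {"x": 13,"y": 143,"z": -80,"spin": 0},
    {"x": 13,"y": 143,"z": -95,"spin": 0},
    {"x": 13,"y": 143,"z": -95,"spin": 0},
  ],
)

```text
t: 13.3
eef_pos: [492.7, 259.6, 182.6]
tcp_rot: [[0.999, 0.053, -0.006], [0.053, -0.999, -0.002], [-0.006, 0.002, -1.0]]
wrist_force: [-0.2, -0.0, -0.7]
gripper_width: 59.6
gripper_force: 0.0
```

Call:
carry_out(
  moves=[
    {"x": 0,"y": 0,"z": 0,"spin": 0},
    {"x": 0,"y": 0,"z": 0,"spin": 0},
    {"x": 0,"y": 0,"z": 0,"spin": 0},
    {"x": 0,"y": 0,"z": 0,"spin": 0},
    {"x": 0,"y": 0,"z": 0,"spin": 0},
    {"x": 0,"y": 0,"z": 0,"spin": 0},
    {"x": 0,"y": 0,"z": 0,"spin": 0},
    {"x": 0,"y": 0,"z": 0,"spin": 0},
  ],
  jaw=-1,
  squeeze=20,
)

```text
t: 13.97
eef_pos: [494.7, 261.8, 187.3]
tcp_rot: [[0.999, 0.054, 0.003], [0.054, -0.999, 0.002], [0.003, -0.002, -1.0]]
wrist_force: [1.6, 3.2, 5.6]
gripper_width: 11.5
gripper_force: 20.4
```

Call:
carry_out(
  moves=[
    {"x": 0.6,"y": -12.8,"z": 7.8,"spin": 0},
    {"x": 1,"y": -26.3,"z": 14.2,"spin": 0},
    {"x": 1.5,"y": -40.4,"z": 19.3,"spin": 0},
    {"x": 2,"y": -54.9,"z": 23,"spin": 0},
    {"x": 2.5,"y": -69.7,"z": 25.2,"spin": 0},
    {"x": 3,"y": -84.7,"z": 25.8,"spin": 0},
    {"x": 3.5,"y": -99.6,"z": 25,"spin": 0},
    {"x": 4,"y": -114.4,"z": 22.7,"spin": 0},
    {"x": 4.5,"y": -128.9,"z": 19,"spin": 0},
    {"x": 5,"y": -143,"z": 13.8,"spin": 0},
  ],
)

```text
t: 14.8
eef_pos: [500.5, 117.5, 200.9]
tcp_rot: [[0.999, 0.053, 0.004], [0.053, -0.999, 0.001], [0.004, -0.001, -1.0]]
wrist_force: [5.6, 2.1, 1.2]
gripper_width: 11.1
gripper_force: 19.9
```

Call:
carry_out(
  moves=[
    {"x": 0,"y": -13.5,"z": -6.5,"spin": 0},
    {"x": 0,"y": -26.3,"z": -14.4,"spin": 0},
    {"x": 0,"y": -38.2,"z": -23.6,"spin": 0},
    {"x": 0,"y": -49.1,"z": -33.8,"spin": 0},
    {"x": 0,"y": -59,"z": -45.1,"spin": 0},
    {"x": 0,"y": -67.6,"z": -57.3,"spin": 0},
    {"x": 0,"y": -75,"z": -70.4,"spin": 0},
    {"x": 0,"y": -81,"z": -84,"spin": 0},
    {"x": 0,"y": -85.7,"z": -98.3,"spin": 0},
    {"x": 0,"y": -88,"z": -108,"spin": 0},
  ],
)

```text
t: 15.63
eef_pos: [502.4, 30.4, 92.1]
tcp_rot: [[0.999, 0.053, 0.007], [0.053, -0.999, 0.003], [0.007, -0.002, -1.0]]
wrist_force: [9.4, 3.9, 1.5]
gripper_width: 11.0
gripper_force: 19.7
```

Call:
carry_out(
  moves=[
    {"x": 1,"y": -0.8,"z": -5,"spin": 0},
    {"x": 2,"y": -1.4,"z": -10,"spin": 0},
    {"x": 3,"y": -2,"z": -15,"spin": 0},
    {"x": 3,"y": -2.5,"z": -20,"spin": 0},
    {"x": 3,"y": -2.8,"z": -24,"spin": 0},
    {"x": 3,"y": -3,"z": -28,"spin": 0},
    {"x": 3,"y": -3,"z": -30,"spin": 0},
    {"x": 3,"y": -3,"z": -31,"spin": 0},
    {"x": 3,"y": -3,"z": -31,"spin": 0},
  ],
)

```text
t: 16.38
eef_pos: [502.9, 28.1, 62.9]
tcp_rot: [[0.998, 0.055, 0.003], [0.055, -0.998, 0.0], [0.003, -0.0, -1.0]]
wrist_force: [-1.3, 4.2, 20.4]
gripper_width: 11.3
gripper_force: 22.5
```

Call:
carry_out(
  moves=[
    {"x": 0,"y": 0,"z": -1,"spin": 0},
    {"x": 0,"y": 0,"z": -1,"spin": 0},
    {"x": 0,"y": 0,"z": -1,"spin": 0},
  ],
)

```text
t: 16.63
eef_pos: [503.1, 28.1, 62.2]
tcp_rot: [[0.998, 0.055, 0.003], [0.055, -0.998, 0.0], [0.003, 0.0, -1.0]]
wrist_force: [-2.5, 3.3, 23.4]
gripper_width: 11.3
gripper_force: 23.0
```

Call:
carry_out(
  moves=[
    {"x": 0,"y": 0,"z": -1,"spin": 0},
    {"x": 0,"y": 0,"z": 1,"spin": 0},
    {"x": 0,"y": 0,"z": 1,"spin": 0},
    {"x": 0,"y": 0,"z": 1,"spin": 0},
  ],
  jaw=-0.3,
)

```text
t: 16.97
eef_pos: [500.5, 26.2, 60.4]
tcp_rot: [[0.999, 0.053, -0.002], [0.053, -0.999, -0.001], [-0.002, 0.001, -1.0]]
wrist_force: [0.3, 0.2, -0.3]
gripper_width: 30.0
gripper_force: 0.0
```

Call:
carry_out(
  moves=[
    {"x": -5,"y": 0,"z": 0,"spin": 0},
    {"x": -15,"y": 0,"z": 0,"spin": 0},
    {"x": -30,"y": 0,"z": 2,"spin": 0},
    {"x": -50,"y": 0,"z": 10,"spin": 0},
    {"x": -65,"y": 0,"z": 40,"spin": 0},
    {"x": -65,"y": 0,"z": 80,"spin": 0},
    {"x": -65,"y": 0,"z": 120,"spin": 0},
    {"x": -65,"y": -30,"z": 150,"spin": 0},
    {"x": -65,"y": -70,"z": 160,"spin": 0},
    {"x": -65,"y": -100,"z": 160,"spin": 0},
  ],
)

```text
t: 17.8
eef_pos: [437.6, -75.5, 224.1]
tcp_rot: [[0.999, 0.054, 0.006], [0.054, -0.999, -0.004], [0.005, 0.004, -1.0]]
wrist_force: [1.4, -0.5, -0.7]
gripper_width: 30.0
gripper_force: 0.0
```

Call:
carry_out(
  moves=[
    {"x": 0,"y": -40,"z": 10,"spin": 0},
    {"x": 0,"y": -80,"z": 20,"spin": 0},
    {"x": 0,"y": -120,"z": 30,"spin": 0},
    {"x": 0,"y": -160,"z": 30,"spin": 0},
    {"x": 0,"y": -180,"z": 30,"spin": 0},
  ],
)

```text
t: 18.22
eef_pos: [434.7, -258.6, 251.2]
tcp_rot: [[0.999, 0.048, -0.0], [0.048, -0.999, -0.003], [-0.0, 0.003, -1.0]]
wrist_force: [-0.1, -0.2, -0.4]
gripper_width: 30.0
gripper_force: 0.0
```

```bash
python3 - <<'E'
from h import *
from rig import bot
s=bot.state();print(s["t"],s["eef_pos"],s["wrist_force"])
F={n:bot.grab_frame(n) for n in("side","top")}
C={}
for n,f in F.items():
    hsv=cv2.cvtColor(f["color"],cv2.COLOR_RGB2HSV)
    for nm,m,e in (("blue",(hsv[...,0]>105)&(hsv[...,0]<130)&(hsv[...,1]>130)&(hsv[...,2]>50),[577,118,148]),("red",((hsv[...,0]<8)|(hsv[...,0]>172))&(hsv[...,1]>140)&(hsv[...,2]>70),[503,28,65])):
        p=px(f,e);k,_,st,c=cv2.connectedComponentsWithStats(m.astype(np.uint8));r=[i for i in range(1,k) if st[i,4]>8 and np.linalg.norm(c[i]-p)<25]
        print(n,nm,"exp",p.round(1),[(st[i].tolist(),c[i].round(1).tolist()) for i in r])
        if r: C[n,nm]=c[min(r,key=lambda i:np.linalg.norm(c[i]-p))]
for nm in("blue","red"):
    if ("side",nm) in C and ("top",nm) in C: print(nm,tri(F["top"],C["top",nm],F["side"],C["side",nm]))
E
```

```text
18.2167 [ 434.71007395 -258.58970387  251.17378428] [-0.09858774 -0.24210229 -0.4192049 ]
side blue exp [283.4 247.6] [([273, 244, 20, 16, 262], [282.7, 251.6])]
side red exp [324.5 270.6] [([316, 268, 15, 6, 54], [323.0, 270.3])]
top blue exp [208.7 218.9] [([198, 208, 22, 22, 362], [208.8, 218.7])]
top red exp [252.5 253.2] [([250, 244, 5, 18, 70], [252.5, 252.1])]
blue (array([578.01682176, 119.7585285 , 138.1312943 ]), np.float64(0.05151479260130046))
red (array([506.32796353,  28.44092321,  65.46233231]), np.float64(1.3262293499463065))
```

```bash
python3 -c "
from rig import bot
print(bot.hand_in())"
```

```text
the job is handed in; nothing more can be done
None
```

I set the bottle upright, cap up, in the bay and swung the bar down to its stop over the second bolt. The final camera check put the cap and grip pin at the heights expected for a standing bottle and a shut bar, and the job was handed in at 18 s.

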